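# Pack valve housings and lock the transit case

## Robot

A 6-joint arm with a two-finger parallel gripper is mounted at the origin on the work surface. World frame = base frame: x ahead of the robot, y to its left, z up, the work surface at z = 0. Lengths are in m, angles in rad, forces in N, time in s.
With the tool pointing down it reaches from about 0.35 to 0.775 m from the base axis. Payload 5.5 kg.
Tool frame: the origin (TCP) lies between the finger pads; the fingertips stand 8 mm ahead of it and the grasp point (between the pads) lies 11 mm behind it; z points along the fingers, y is the line along which they close (so a half turn about z gives the same grasp; the last joint's range is limited). The gripper opens to 85 mm and grips with 20 to 120 N. Pads are 22 mm wide; open, the fingers measure 114 mm over their backs; the gripper's body (76 mm by 85 mm) begins 54 mm behind the grasp point. The pads swing forward as they close: fully open they stand 13 mm farther back than shut.
Start: joints at [1.125, 0.313, 0.046, 1.304, 0, 1.431], TCP at [0.173, 0.548, 0.239] pointing down, gripper open.
Joint ranges: [-2.76, 2.76], [-0.86, 1.69], [-1.03, 1.26], [-2.2, 2.34], [-1.47, 1.5], [-3.14, 3.14]. Speed limits (rad/s): [2.57, 2.57, 3.14, 3.14, 3.14, 3.14].

## Interface

Orientations are given as a unit quaternion [w, x, y, z].
In Python, from workcell import env gives the robot as it stands.
- The arm moves only by the tool move_arm, never from a script. Its argument "moves" is one flat list of numbers, 5 for each row, row after row: the shift along the world's x, y, z in m, then the turn about the world's z in rad, then the finger opening in m, from 0 to 0.0854. A call has 1 to 12 rows; each row is the pose to reach, as a shift and turn from the pose commanded when the call began; what a row does not reach only later rows make up. A row lasts 1/12 s, in which the tool goes at most 41.7 mm and 7.16 degrees, less where a joint would pass 70% of its speed; a pose out of reach is approached as far as the arm can. A call with a gripper value outside its range is refused whole. The fingers move at their own pace and stop on an object; "newtons" is the grip in N (left out, the last holds). Time passes only in rows, so rows that repeat a pose let the fingers close. It gives the time, the measured TCP pose, the force, the opening and the grip force at its end, in the units of the state.
- env.get_state(): the state, without advancing time (a new reading comes with each control period).
- env.read_camera(name): name is "scene" or "top" or "wrist"; returns a dict with "pixels" (384x512x3 uint8, red, green, blue), "camera_matrix" (3x3 intrinsics, pixels), "rvec" (rotation vector, rad) and "tvec" (3), from world to camera coordinates, as OpenCV has them. Camera axes: x right, y down, z forward; pixel columns grow to the right and rows downward; lengths in m; the calibration is good to about 2 mm. A picture is of the moment at which its call begins. There is no depth.
- env.hand_in(): hands the job in; it is judged then, once.
The state is a dict: "clock": time; "joint_pos": joint angles; "qvel": joint speeds; "tau": joint torques, N m; "tcp_pos": TCP position; "orientation": TCP orientation; "wrist_force": force on the tool from outside, world axes, zero at the start; "ft_torque": the same for the moment, N m; "finger_gap": finger opening in m; "grip_force": force on a finger pad.
Only numpy, scipy, OpenCV 4.12 (cv2) and the standard library are available. Lean on these libraries where they do the work, as an engineer would, in place of code of your own. Each camera call takes 0.05 s, during which the arm holds its last target. There are 200 camera calls.

## Task

Get the blue transit case ready to ship: take the leftover carton out of it and put it in the grey tray, and stand every flanged aluminium housing that is on the table upright inside the case, on its flange. Then lower the lid gently until it is fully shut and push the locking pin right home through the three eyes at the front of the case, and let go. Leave the other things on the table where they are.

Things in the scene. Friction and masses are not known exactly. Their poses are not given: they have to be found in the camera images.
- case: Fixed open blue steel case, outside 162 (x) x 262 (y) x 100 mm tall, inside 150 x 250, walls and floor 6 mm. Origin under its centre; x from front (robot side) to hinge side, y along its length. Two steel lugs 8 mm thick, before the front wall at y = -30 and +30 mm, rise 43 mm above the rim and reach 37 mm out; each has a square eye 22 x 22 mm.
- lid (a joint): Angle of the blue lid (162 x 262 x 8 mm, 0.35 kg): 0 shut, 1.57 upright, at most 1.9. Stiff hinge (0.4 N m): stays where left, needs about 3 N at its free edge and pushing right down. A tongue 30 mm wide runs 37 mm past the middle of the free edge; its eye (24 x 24 mm, plate 8 mm thick, 35 mm above the lid's top) comes between the lugs. Shut, its top is 108 mm above the table.
- lid_hinge (a point): Middle of the hinge line, on the case's far top edge: 81 mm behind the case's centre, 100 mm above the table. Axes turn with the lid: y along the hinge line (the case's y), -x along the lid to its free edge, z out of its top face; the lid's underside is at z = 0.
- lid_edge (a point): Middle of the lid's free edge, on its top (outer) face, 162 mm from the hinge line.
- eye (a point): Common centre of the lugs' eyes, 101 mm before the case's centre, 126 mm above the table; the case's axes. With the lid shut the three eyes (at y = -30, 0 and +30 mm, each 8 mm thick) line up along y, and the pin goes in along y from either end. The lugs' outer faces are at y = -34 and +34 mm.
- pin: Locking pin lying flat on the table: black plastic handle 50 long (x) x 24 x 24 mm, and a steel rod of 10 mm diameter and 100 mm length running on along +x. 0.1 kg. Origin under the centre of the handle; the rod's axis lies at z = 12 mm. The handle is too big for the eyes: home, it meets the lug.
- pin_mid (a point): Middle of the pin's rod, 75 mm from the handle's centre.
- pin_tip (a point): Free end of the pin's rod, 125 mm from the handle's centre.
- carton: Closed cardboard carton, 50 (x) x 40 (y) x 45 mm tall, lying in the case at the start. 0.08 kg. Origin at the centre of its underside, z up.
- tray: Grey tray fixed to the table, 130 (x) x 150 (y) mm, walls 25 mm high and 4 mm thick, floor 4 mm thick. Origin under its centre.
- housing1: Aluminium valve housing, 80 mm tall, standing on its foot flange (54 mm across, 12 mm thick); neck 32 mm across; plain round collar 40 mm across over the top 32 mm (z 48 to 80), the place to grip. 0.3 kg. Origin at the centre of the underside, z up. May be absent.
- housing2: Aluminium valve housing, 80 mm tall, standing on its foot flange (54 mm across, 12 mm thick); neck 32 mm across; plain round collar 40 mm across over the top 32 mm (z 48 to 80), the place to grip. 0.3 kg. Origin at the centre of the underside, z up. May be absent.
- housing3: Aluminium valve housing, 80 mm tall, standing on its foot flange (54 mm across, 12 mm thick); neck 32 mm across; plain round collar 40 mm across over the top 32 mm (z 48 to 80), the place to grip. 0.3 kg. Origin at the centre of the underside, z up. May be absent.
- housing4: Aluminium valve housing, 80 mm tall, standing on its foot flange (54 mm across, 12 mm thick); neck 32 mm across; plain round collar 40 mm across over the top 32 mm (z 48 to 80), the place to grip. 0.3 kg. Origin at the centre of the underside, z up. May be absent.
- sleeve: White plain plastic cylinder, 44 mm across, 55 mm tall, upright among the housings; it does not belong in the case. Origin at the centre of its underside.
- disc: Black rubber disc, 100 mm across, 14 mm thick, lying behind the case. Leave alone. Origin under its centre.
- wrench: Steel wrench, 170 mm long, lying behind the case. Leave alone.
- jar: Clear plastic jar, 60 mm across, 80 mm tall, beyond the tray. Leave alone. Origin at the centre of its underside.
- filtercup: White plastic cup, 64 mm across, 70 mm tall, near the right side. Leave alone. Origin at the centre of its underside.

How it is judged:
On the way, in this order (a step that is already met when the one before it is completed fails the run):
1. every housing stands upright inside the case (x of housing1 in the frame of case between -0.076 and 0.076 m and y of housing1 in the frame of case between -0.126 and 0.126 m and z of each of housing1, housing2, housing3, housing4 in the frame of case below 0.02 m and angle between each of housing1, housing2, housing3, housing4's own z axis and vertical below 0.15 rad and x of housing2 in the frame of case between -0.076 and 0.076 m and y of housing2 in the frame of case between -0.126 and 0.126 m and x of housing3 in the frame of case between -0.076 and 0.076 m and y of housing3 in the frame of case between -0.126 and 0.126 m and x of housing4 in the frame of case between -0.076 and 0.076 m and y of housing4 in the frame of case between -0.126 and 0.126 m), for 0.2 s.
2. the lid is lowered shut (value of joint lid below 0.05 rad), for 0.2 s.
3. the locking pin is home through the three eyes (x of pin_mid in the frame of eye between -0.013 and 0.013 m and z of pin_mid in the frame of eye between -0.013 and 0.013 m and angle between the x axis of pin and the y axis of case, either way round below 0.3 rad and (y of pin_tip in the frame of eye above 0.045 m or y of pin_tip in the frame of eye below -0.045 m) and distance between pin_mid and eye below 0.03 m), for 0.2 s.
At the end, for the whole second after the job is handed in: Housings upright in the case (foot within 20 mm of its base, tilt under 0.15 rad); carton at rest in the tray; lid under 0.05 rad; pin at rest through all three eyes, tip at least 45 mm past the middle eye, rod within 13 mm and 0.3 rad of the eyes' axis (all of step 1 and all of step 3 and value of joint lid below 0.05 rad and x of carton in the frame of tray between -0.065 and 0.065 m and y of carton in the frame of tray between -0.075 and 0.075 m and z of carton in the frame of tray below 0.05 m and linear speed of each of pin, carton below 0.02 m/s); the robot touches nothing.
It fails at once if the lid is slammed (faster than 2.5 rad/s while closing) (velocity of joint lid below -2.5 rad/s).
It fails at once if a bystander (white cylinder, rubber disc, wrench, jar or cup) is moved by more than 50 mm (distance of any of sleeve, disc, wrench, jar, filtercup from where it was at the start of the episode above 0.05 m).
Of housing1, housing2, housing3, housing4 only 2 to 4 are there at a start; the rules pass over those that are not, and their reading is None.
At some moment in a run one of carton, pin may be knocked a few centimetres aside while the robot is not near it.
It also fails if it takes over 210 s, if anything falls off the work surface, if the arm or the gripper's body presses on something with over 40 N, if the wrist force passes 120 N, or if a joint passes its speed limit or range.

## Working session

There is one attempt and no reset: what is moved stays moved. The work goes in short steps, Python scripts to look and compute and a tool call to move; the robot and the scene stay as the last step left them, time stands still between calls to the robot, and variables do not carry over. Pictures are saved under pics/ and viewed, at most 15 in all, crops included, and the job is handed in when it is done.

Besides the shell and the picture viewer there is one more tool, called by a JSON object that holds its "op" and its "data", one argument or row to a line. move_arm: Moves the arm, as the interface text tells. Its arguments: {"type":"object","properties":{"moves":{"type":"array"},"newtons":{"type":"number"}},"required":["moves"]}

```bash
mkdir -p pics; ls
cat > h.py <<'E'
import numpy as np, cv2
from workcell import env
def snap(name,fn=None,crop=None,scale=1):
    r=env.read_camera(name); np.save(f'/tmp/{name}.npy',r,allow_pickle=True)
    if fn: save(r,fn,crop,scale)
    return r
def save(r,fn,crop=None,scale=1):
    im=cv2.cvtColor(r['pixels'],cv2.COLOR_RGB2BGR)
    if crop: u0,v0,u1,v1=crop; im=im[v0:v1,u0:u1]
    cv2.imwrite(fn,cv2.resize(im,None,fx=scale,fy=scale,interpolation=cv2.INTER_CUBIC))
def load(name): return np.load(f'/tmp/{name}.npy',allow_pickle=True).item()
def px2w(r,u,v,z):
    R=cv2.Rodrigues(np.array(r['rvec'],float))[0]; t=np.array(r['tvec'],float).ravel()
    d=R.T@np.linalg.inv(r['camera_matrix'])@np.array([u,v,1.]); c=-R.T@t
    return c+d*(z-c[2])/d[2]
def w2px(r,p):
    return cv2.projectPoints(np.array(p,float).reshape(-1,3),np.array(r['rvec'],float),np.array(r['tvec'],float),np.array(r['camera_matrix'],float),None)[0].reshape(-1,2)
def campos(r):
    R=cv2.Rodrigues(np.array(r['rvec'],float))[0]; return -R.T@np.array(r['tvec'],float).ravel()
E
python3 - <<'E'
from h import *
for n in ['top','scene']:
    r=snap(n,f'pics/{n}0.png',None,1.5); print(n,campos(r),r['camera_matrix'][0,0])
print(env.get_state())
E
```

```text
pics
top [ 0.41070597 -0.02518514  1.39504826] 453.1479319728056
scene [0.95122101 0.67681745 1.08122966] 472.00271638112787
{'clock': 0.1, 'joint_pos': array([1.12538029e+00, 3.13910497e-01, 4.51062981e-02, 1.30361113e+00,
       1.08429560e-05, 1.43120395e+00]), 'qvel': array([-4.55942577e-04, -1.40895619e-03,  4.45443584e-03,  1.97459624e-03,
       -4.57367553e-05,  4.61525050e-05]), 'tau': array([ 3.34498247e-03, -4.81723809e+01,  2.99245012e+01,  1.27020225e-02,
       -1.39397653e-04, -5.34532418e-07]), 'tcp_pos': array([0.17293084, 0.54791812, 0.23851207]), 'orientation': array([-2.38611483e-04,  1.52316582e-01,  9.88331424e-01, -7.73553628e-04]), 'wrist_force': array([ 1.23294278,  0.10123792, -0.1495405 ]), 'ft_torque': array([ 0.00302594, -0.0163424 ,  0.03334853]), 'grip_force': 0.0, 'finger_gap': 0.0852792229350128}
```

View pics/top0.png

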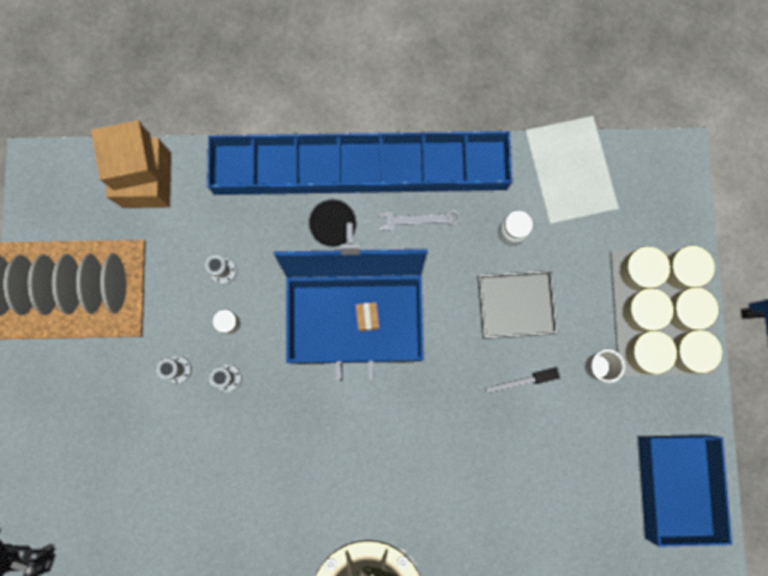

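View pics/scene0.png

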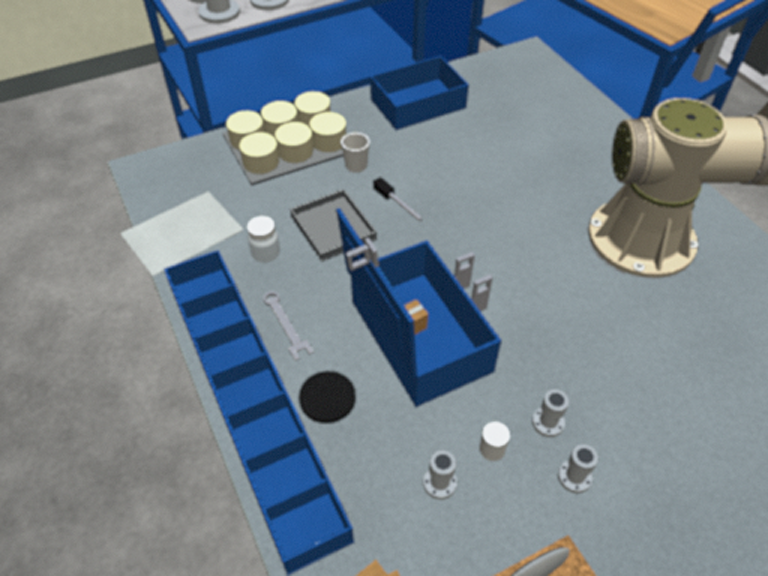

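Top view: three housings near (220,268), (172,369), (225,377) in the 1.5x picture, sleeve (224,321), case centred near (355,320), carton (367,316), tray (516,304), pin with handle at (545,376) and tip at (487,389). I'll zoom in.

Run:
```python
from h import *
t=load('top'); s=load('scene')
save(t,'pics/t1.png',(180,150,380,270),4)
save(t,'pics/t2.png',(95,160,175,265),5.7)
save(s,'pics/s1.png',(215,130,350,270),4.2)
save(s,'pics/s2.png',(270,250,410,340),5.7)
```

```text
(no output)
```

View pics/t1.png

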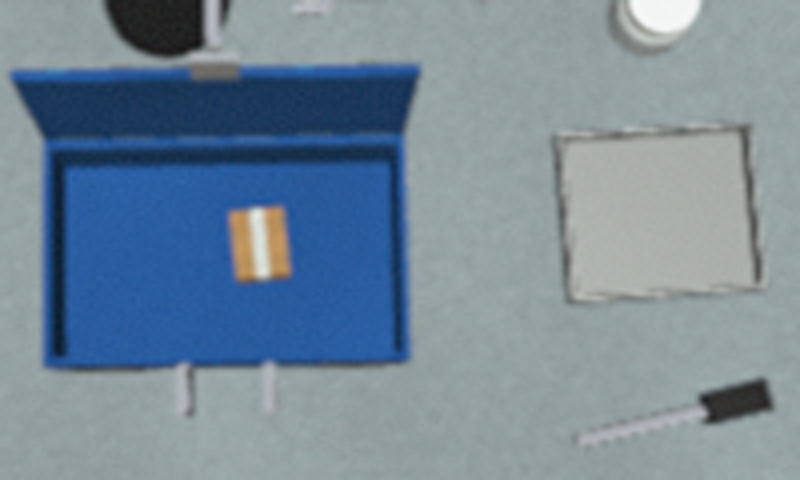

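View pics/t2.png

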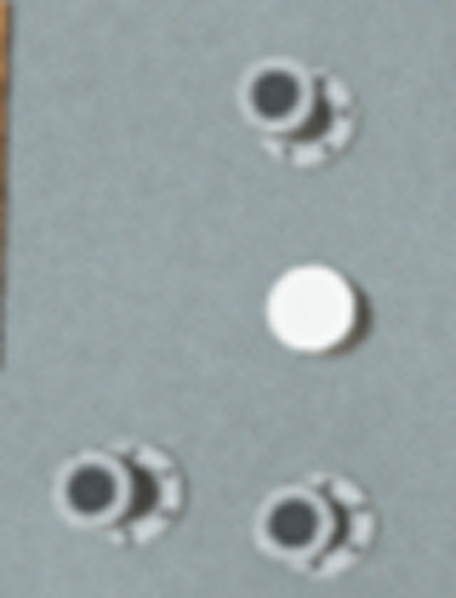

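Run:
```python
from h import *
np.set_printoptions(precision=4,suppress=True)
t=load('top')
def P(l,z,k,o): return np.array([px2w(t,(u)/k+o[0]-.5+.5/k,(v)/k+o[1]-.5+.5/k,z)[:2] for u,v in l])
o1=(180,150);o2=(95,160)
c=P([(45,366),(409,360),(407,134),(45,141)],.1,4,o1); print('case',c,c.mean(0),np.linalg.norm(c-np.roll(c,1,0),axis=1))
y=c[0]-c[1]; print('yaw',np.arctan2(y[1],y[0])-np.pi/2)
k=P([(229,211),(284,206),(292,276),(236,283)],.051,4,o1); print('carton',k.mean(0),np.linalg.norm(k-np.roll(k,1,0),axis=1));d=k[0]+k[1]-k[2]-k[3];print('yaw',np.arctan2(d[1],d[0]))
k=P([(555,134),(748,125),(764,288),(571,301)],.025,4,o1); print('tray',k.mean(0))
h=P([(737,401)],.02,4,o1)[0];tp=P([(577,440)],.012,4,o1)[0];print('pin',h,tp,np.linalg.norm(tp-h),np.arctan2(*(tp-h)[::-1]))
print('H',P([(275,95),(93,490),(295,524)],.08,5.7,o2));print('sleeve',P([(311,308)],.055,5.7,o2))
print('flange c',P([(306,114),(134,494),(327,525)],.012,5.7,o2))
print('lugs',P([(184,366),(184,414),(268,362),(268,412)],.143,4,o1))
print('lid tips',P([(12,73),(419,66)],.26,4,o1))
```

```text
case [[ 0.459   0.1443]
 [ 0.4578 -0.1144]
 [ 0.6208 -0.1176]
 [ 0.6207  0.1441]] [0.5395 0.0141] [0.1617 0.2586 0.163  0.2617]
yaw -0.004487472838998308
carton [ 0.5479 -0.0094] [0.0541 0.0412 0.0527 0.0419]
yaw 0.08712912457840018
tray [ 0.5693 -0.3141]
pin [ 0.4247 -0.3669] [ 0.3981 -0.2459] 0.12391383224524818 1.7872111459536568
H [[0.6522 0.2874]
 [0.4518 0.3761]
 [0.4327 0.2745]]
sleeve [[0.5442 0.2732]]
flange c [[0.654  0.2867]
 [0.4514 0.3752]
 [0.4329 0.2731]]
lugs [[ 0.4554  0.0434]
 [ 0.4227  0.0437]
 [ 0.4569 -0.0144]
 [ 0.4228 -0.0137]]
lid tips [[ 0.6389  0.144 ]
 [ 0.6386 -0.1151]]
```

View pics/s1.png

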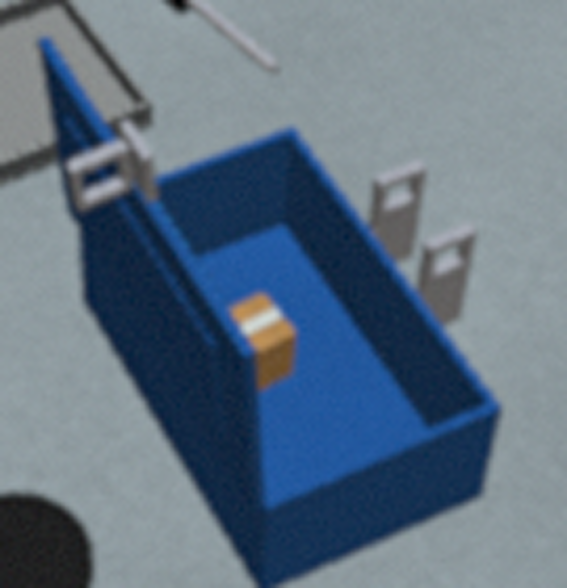

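View pics/s2.png

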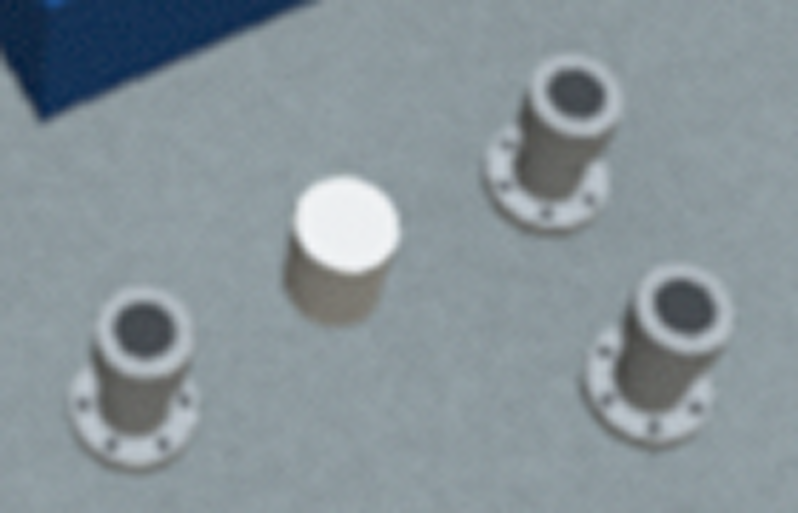

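Housings stand at (0.652,0.287), (0.452,0.376) and (0.433,0.274). Case is centred at (0.5395,0.014), the carton at (0.548,-0.009), the tray at (0.569,-0.314). I'll take the carton first.

{"op": "move_arm", "data": {
  "moves": [0.375,-0.557,-0.05,0.39,0.07,0.375,-0.557,-0.05,0.39,0.07,0.375,-0.557,-0.05,0.39,0.07,0.375,-0.557,-0.05,0.39,0.07,0.375,-0.557,-0.05,0.39,0.07,0.375,-0.557,-0.05,0.39,0.07,0.375,-0.557,-0.05,0.39,0.07,0.375,-0.557,-0.05,0.39,0.07,0.375,-0.557,-0.05,0.39,0.07,0.375,-0.557,-0.05,0.39,0.07,0.375,-0.557,-0.05,0.39,0.07,0.375,-0.557,-0.05,0.39,0.07],
  "newtons": 30
}}

```text
clock: 1.1
tcp_pos: [0.4478, 0.1392, 0.2025]
orientation: [-0.0, -0.042, 0.999, 0.0]
wrist_force: [0.0, 1.2, -0.2]
finger_gap: 0.0702
grip_force: 0.0
```

{"op": "move_arm", "data": {
  "moves": [0.096,-0.143,-0.02,0,0.07,0.096,-0.143,-0.02,0,0.07,0.096,-0.143,-0.02,0,0.07,0.096,-0.143,-0.02,0,0.07,0.096,-0.143,-0.02,0,0.07,0.096,-0.143,-0.02,0,0.07,0.096,-0.143,-0.02,0,0.07]
}}

```text
clock: 1.68
tcp_pos: [0.5426, -0.0018, 0.1821]
orientation: [-0.001, -0.042, 0.999, 0.0]
wrist_force: [-0.8, -0.4, 0.2]
finger_gap: 0.0702
grip_force: 0.0
```

Run:
```python
from h import *
t=snap('top');snap('wrist'); save(t,'pics/t3.png',(180,150,380,270),4)
save(load('wrist'),'pics/w1.png',None,1); print(env.get_state()['tcp_pos'],campos(load('wrist')))
```

```text
[ 0.54234458 -0.00058558  0.18274437] [ 0.46361868 -0.00807119  0.31772576]
```

View pics/w1.png

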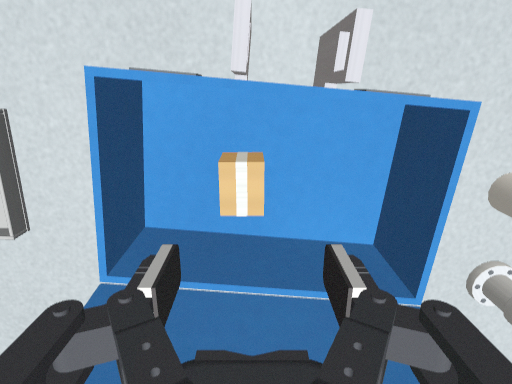

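Run:
```python
from h import *
w=load('wrist')
for p in [(220,161),(264,161),(264,215),(220,215),(242,188)]: print(px2w(w,*p,.051))
for p in [(87,67),(479,102),(420,304),(100,282)]: print('rim',px2w(w,*p,.1))
```

```text
[ 0.5252918  -0.02969299  0.051     ]
[0.52212141 0.00824909 0.051     ]
[0.57230379 0.01308754 0.051     ]
[ 0.57564027 -0.02702966  0.051     ]
[ 0.5481396  -0.00890167  0.051     ]
rim [ 0.45931835 -0.11444511  0.1       ]
rim [0.45939755 0.14450596 0.1       ]
rim [0.62058127 0.145219   0.1       ]
rim [ 0.62103456 -0.1165071   0.1       ]
```

{"op": "move_arm", "data": {
  "moves": [0.006,-0.008,-0.04,0,0.07,0.006,-0.008,-0.08,0,0.07,0.006,-0.008,-0.11,0,0.07,0.006,-0.008,-0.135,0,0.07,0.006,-0.008,-0.152,0,0.07,0.006,-0.008,-0.152,0,0.07,0.006,-0.008,-0.152,0,0.03,0.006,-0.008,-0.152,0,0.03,0.006,-0.008,-0.152,0,0.03,0.006,-0.008,-0.152,0,0.03,0.006,-0.008,-0.152,0,0.03,0.006,-0.008,-0.152,0,0.03],
  "newtons": 25
}}

```text
clock: 2.78
tcp_pos: [0.5509, -0.0096, 0.0328]
orientation: [0.002, -0.042, 0.999, 0.0]
wrist_force: [-0.3, 2.8, 7.1]
finger_gap: 0.0395
grip_force: 26.9
```

{"op": "move_arm", "data": {
  "moves": [0,0,0.04,0,0.03,0,0,0.08,0,0.03,0,0,0.12,0,0.03,0.004,-0.035,0.13,0,0.03,0.008,-0.075,0.13,0,0.03,0.01,-0.115,0.13,0,0.03,0.012,-0.155,0.13,0,0.03,0.014,-0.195,0.13,0,0.03,0.016,-0.235,0.13,0,0.03,0.018,-0.275,0.13,0,0.03,0.02,-0.305,0.12,0,0.03,0.02,-0.305,0.11,0,0.03]
}}

```text
clock: 3.78
tcp_pos: [0.57, -0.3221, 0.1415]
orientation: [0.002, -0.039, 0.999, -0.002]
wrist_force: [0.7, 0.2, -1.2]
finger_gap: 0.0398
grip_force: 26.0
```

{"op": "move_arm", "data": {
  "moves": [0,0,-0.04,0,0.03,0,0,-0.08,0,0.03,0,0,-0.1,0,0.03,0,0,-0.11,0,0.03,0,0,-0.112,0,0.03,0,0,-0.112,0,0.03,0,0,-0.112,0,0.06,0,0,-0.112,0,0.06,0,0,-0.112,0,0.06,0,0,-0.08,0,0.06,0,0,-0.04,0,0.06,0,0,0,0,0.06]
}}

```text
clock: 4.78
tcp_pos: [0.5686, -0.3142, 0.1411]
orientation: [-0.001, -0.042, 0.999, 0.001]
wrist_force: [0.9, -0.6, -0.0]
finger_gap: 0.06
grip_force: 0.0
```

{"op": "move_arm", "data": {
  "moves": [-0.02,0,0.035,0.12,0.065,-0.04,0.03,0.06,0.24,0.065,-0.05,0.07,0.06,0.36,0.065,-0.07,0.11,0.06,0.48,0.065,-0.08,0.15,0.06,0.6,0.065,-0.1,0.19,0.06,0.72,0.065,-0.11,0.23,0.06,0.84,0.065,-0.12,0.27,0.06,0.96,0.065,-0.135,0.31,0.06,1.08,0.065,-0.135,0.35,0.06,1.2,0.065,-0.135,0.39,0.06,1.32,0.065,-0.135,0.43,0.06,1.44,0.065]
}}

```text
clock: 5.78
tcp_pos: [0.434, 0.1156, 0.2017]
orientation: [0.001, -0.692, 0.722, -0.001]
wrist_force: [1.8, 0.5, 0.4]
finger_gap: 0.0649
grip_force: 0.0
```

{"op": "move_arm", "data": {
  "moves": [0,0.04,0,0.047,0.065,0,0.08,0,0.047,0.065,0,0.12,0,0.047,0.065,0,0.158,0,0.047,0.065,0,0.158,-0.04,0.047,0.065,0,0.158,-0.08,0.047,0.065,0,0.158,-0.08,0.047,0.065,0,0.158,-0.08,0.047,0.065]
}}

```text
clock: 6.45
tcp_pos: [0.4323, 0.2712, 0.1195]
orientation: [0.002, 0.707, -0.707, -0.001]
wrist_force: [0.9, -0.6, 0.3]
finger_gap: 0.0652
grip_force: 0.0
```

Run:
```python
from h import *
w=snap('wrist','pics/w2.png',None,1); print(env.get_state()['tcp_pos'],env.get_state()['orientation'],campos(w))
snap('top')
```

```text
[0.43434971 0.27165002 0.12160893] [ 2.82518980e-04  7.07211996e-01 -7.07001479e-01 -1.47301348e-04] [0.43354182 0.19151266 0.25485539]
```

View pics/w2.png

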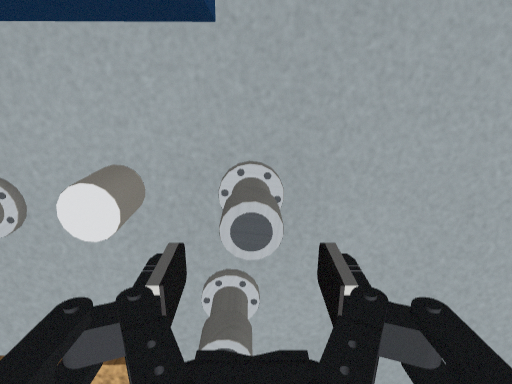

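Run:
```python
from h import *
w=load('wrist'); print(px2w(w,251,230.5,.08),px2w(w,227,364,.08))
```

```text
[0.43302385 0.27397493 0.08      ] [0.45015053 0.37829065 0.08      ]
```

{"op": "move_arm", "data": {
  "moves": [-0.001,0.003,-0.03,0,0.065,-0.001,0.003,-0.055,0,0.065,-0.001,0.003,-0.066,0,0.065,-0.001,0.003,-0.066,0,0.065,-0.001,0.003,-0.066,0,0.03,-0.001,0.003,-0.066,0,0.03,-0.001,0.003,-0.066,0,0.03,-0.001,0.003,-0.066,0,0.03,-0.001,0.003,-0.066,0,0.03,-0.001,0.003,-0.066,0,0.03],
  "newtons": 50
}}

```text
clock: 7.38
tcp_pos: [0.435, 0.2754, 0.0573]
orientation: [-0.002, 0.707, -0.707, 0.001]
wrist_force: [-1.4, -0.3, 7.2]
finger_gap: 0.0389
grip_force: 49.4
```

{"op": "move_arm", "data": {
  "moves": [0,0,0.04,0,0.03,0,0,0.08,0,0.03,0,0,0.12,0,0.03,0.02,-0.02,0.145,0,0.03,0.055,-0.04,0.15,0,0.03,0.085,-0.065,0.15,0,0.03,0.103,-0.1,0.15,0,0.03,0.103,-0.14,0.15,0,0.03,0.103,-0.18,0.15,0,0.03,0.103,-0.22,0.15,0,0.03,0.103,-0.26,0.15,0,0.03,0.103,-0.3,0.15,0,0.03]
}}

```text
clock: 8.38
tcp_pos: [0.5363, -0.0273, 0.2058]
orientation: [-0.0, 0.707, -0.707, 0.001]
wrist_force: [1.5, -0.9, -2.3]
finger_gap: 0.0385
grip_force: 52.2
```

{"op": "move_arm", "data": {
  "moves": [0,-0.04,0,0,0.03,0,-0.04,-0.03,0,0.03,0,-0.04,-0.07,0,0.03,0,-0.04,-0.105,0,0.03,0,-0.04,-0.13,0,0.03,0,-0.04,-0.14,0,0.03,0,-0.04,-0.142,0,0.03,0,-0.04,-0.142,0,0.03]
}}

```text
clock: 9.05
tcp_pos: [0.5365, -0.0654, 0.0634]
orientation: [-0.0, 0.707, -0.707, 0.0]
wrist_force: [0.1, 0.5, -3.0]
finger_gap: 0.039
grip_force: 50.5
```

{"op": "move_arm", "data": {
  "moves": [0,0,-0.002,0,0.03,0,0,-0.002,0,0.03,0,0,-0.002,0,0.065,0,0,-0.002,0,0.065,0,0,-0.002,0,0.065,0,0,0.02,0,0.065,0,0,0.06,0,0.065,0,0,0.1,0,0.065,0,0.03,0.12,0,0.065,0,0.07,0.12,0,0.065,0,0.11,0.12,0,0.065,0,0.15,0.12,0,0.065]
}}

```text
clock: 10.05
tcp_pos: [0.5369, 0.0859, 0.1842]
orientation: [0.001, -0.707, 0.707, -0.001]
wrist_force: [0.5, 0.0, -0.2]
finger_gap: 0.065
grip_force: 0.0
```

{"op": "move_arm", "data": {
  "moves": [-0.01,0.04,0,0,0.065,-0.02,0.08,0,0,0.065,-0.03,0.12,0,0,0.065,-0.04,0.16,0,0,0.065,-0.05,0.2,0,0,0.065,-0.07,0.235,0,0,0.065,-0.08,0.265,0,0,0.065,-0.085,0.292,-0.025,0,0.065,-0.085,0.292,-0.06,0,0.065,-0.085,0.292,-0.06,0,0.065,-0.085,0.292,-0.06,0,0.065]
}}

```text
clock: 10.97
tcp_pos: [0.4495, 0.376, 0.1213]
orientation: [0.002, 0.708, -0.707, -0.0]
wrist_force: [0.1, -0.5, 0.1]
finger_gap: 0.0648
grip_force: 0.0
```

Run:
```python
from h import *
w=snap('wrist'); t=snap('top'); 
a=cv2.resize(w['pixels'],(400,300)); b=cv2.resize(t['pixels'][150:270,180:380],(400,240))
im=np.zeros((300,800,3),np.uint8); im[:,:400]=a; im[:240,400:]=b
cv2.imwrite('pics/c3.png',im[:,:,::-1]); print(env.get_state()['tcp_pos'])
```

```text
[0.45221544 0.37657102 0.12429997]
```

View pics/c3.png

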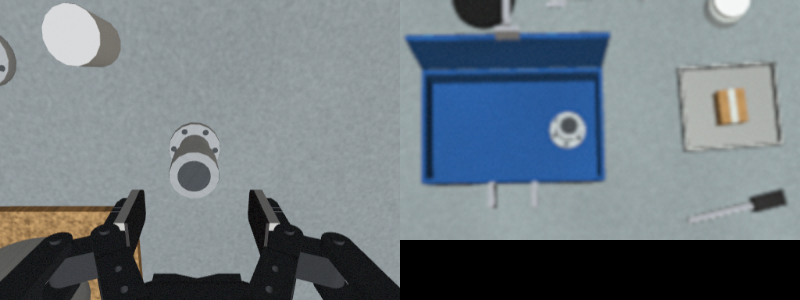

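{"op": "move_arm", "data": {
  "moves": [0,0,-0.03,0,0.065,0,0,-0.055,0,0.065,0,0,-0.068,0,0.065,0,0,-0.068,0,0.065,0,0,-0.068,0,0.03,0,0,-0.068,0,0.03,0,0,-0.068,0,0.03,0,0,-0.068,0,0.03,0,0,-0.068,0,0.03,0,0,-0.068,0,0.03],
  "newtons": 50
}}

```text
clock: 11.9
tcp_pos: [0.4529, 0.3774, 0.0574]
orientation: [-0.002, 0.707, -0.707, 0.001]
wrist_force: [-1.4, -1.0, 5.7]
finger_gap: 0.0388
grip_force: 49.9
```

{"op": "move_arm", "data": {
  "moves": [0,0,0.04,0,0.03,0,0,0.08,0,0.03,0,-0.01,0.12,0,0.03,0,-0.04,0.145,0,0.03,0.01,-0.08,0.15,0,0.03,0.03,-0.11,0.15,0,0.03,0.05,-0.14,0.15,0,0.03,0.07,-0.17,0.15,0,0.03,0.085,-0.21,0.15,0,0.03,0.085,-0.25,0.15,0,0.03,0.085,-0.29,0.15,0,0.03,0.085,-0.325,0.15,0,0.03]
}}

```text
clock: 12.9
tcp_pos: [0.5363, 0.0493, 0.2052]
orientation: [-0.0, -0.707, 0.707, -0.0]
wrist_force: [0.1, 0.2, -2.8]
finger_gap: 0.0388
grip_force: 52.0
```

{"op": "move_arm", "data": {
  "moves": [0,-0.037,0,0,0.03,0,-0.037,-0.03,0,0.03,0,-0.037,-0.07,0,0.03,0,-0.037,-0.105,0,0.03,0,-0.037,-0.13,0,0.03,0,-0.037,-0.14,0,0.03,0,-0.037,-0.144,0,0.03,0,-0.037,-0.144,0,0.03,0,-0.037,-0.144,0,0.065,0,-0.037,-0.144,0,0.065,0,-0.037,-0.144,0,0.065,0,-0.037,-0.12,0,0.065]
}}

```text
clock: 13.9
tcp_pos: [0.5341, 0.015, 0.0819]
orientation: [0.002, 0.707, -0.707, -0.002]
wrist_force: [-0.3, 0.3, -0.1]
finger_gap: 0.0651
grip_force: 0.0
```

{"op": "move_arm", "data": {
  "moves": [0,0,0.04,0,0.065,0,0,0.08,0,0.065,0,0.03,0.1,0,0.065,0.02,0.06,0.1,0,0.065,0.04,0.1,0.1,0,0.065,0.06,0.14,0.1,0,0.065,0.08,0.175,0.1,0,0.065,0.1,0.21,0.1,0,0.065,0.115,0.245,0.08,0,0.065,0.116,0.273,0.05,0,0.065,0.116,0.273,0.04,0,0.065,0.116,0.273,0.04,0,0.065]
}}

```text
clock: 14.9
tcp_pos: [0.6498, 0.2892, 0.1198]
orientation: [0.003, 0.708, -0.706, -0.002]
wrist_force: [-0.7, -1.0, -0.5]
finger_gap: 0.065
grip_force: 0.0
```

Run:
```python
from h import *
w=snap('wrist'); t=snap('top'); 
a=cv2.resize(w['pixels'],(400,300)); b=cv2.resize(t['pixels'][150:270,180:380],(400,240))
im=np.zeros((300,800,3),np.uint8); im[:,:400]=a; im[:240,400:]=b
cv2.imwrite('pics/c4.png',im[:,:,::-1]); print(env.get_state()['tcp_pos'])
```

```text
[0.65187877 0.28724834 0.1244104 ]
```

View pics/c4.png

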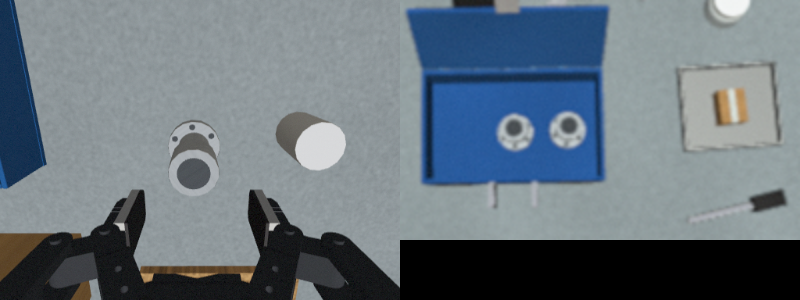

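The lid got pushed further back (probably by the passing gripper); harmless. Housing 1 sits right under the gripper.

{"op": "move_arm", "data": {
  "moves": [0,-0.001,-0.03,0,0.065,0,-0.001,-0.055,0,0.065,0,-0.001,-0.068,0,0.065,0,-0.001,-0.068,0,0.065,0,-0.001,-0.068,0,0.03,0,-0.001,-0.068,0,0.03,0,-0.001,-0.068,0,0.03,0,-0.001,-0.068,0,0.03,0,-0.001,-0.068,0,0.03,0,-0.001,-0.068,0,0.03],
  "newtons": 50
}}

```text
clock: 15.83
tcp_pos: [0.6538, 0.2866, 0.0599]
orientation: [0.001, -0.707, 0.707, -0.001]
wrist_force: [-2.2, -1.8, 6.6]
finger_gap: 0.0389
grip_force: 50.1
```

{"op": "move_arm", "data": {
  "moves": [0,0,0.04,0,0.03,0,0,0.08,0,0.03,-0.01,0,0.12,0,0.03,-0.045,0,0.145,0,0.03,-0.085,0,0.15,0,0.03,-0.115,-0.02,0.15,0,0.03,-0.115,-0.06,0.15,0,0.03,-0.115,-0.1,0.15,0,0.03,-0.115,-0.14,0.15,0,0.03,-0.115,-0.175,0.15,0,0.03,-0.115,-0.193,0.15,0,0.03,-0.115,-0.193,0.13,0,0.03]
}}

```text
clock: 16.83
tcp_pos: [0.5402, 0.0899, 0.1911]
orientation: [0.003, -0.706, 0.709, -0.003]
wrist_force: [0.7, 1.7, -2.5]
finger_gap: 0.0389
grip_force: 52.2
```

{"op": "move_arm", "data": {
  "moves": [0,0,-0.03,0,0.03,0,0,-0.07,0,0.03,0,0,-0.105,0,0.03,0,0,-0.118,0,0.03,0,0,-0.122,0,0.03,0,0,-0.124,0,0.03,0,0,-0.124,0,0.03,0,0,-0.124,0,0.065,0,0,-0.124,0,0.065,0,0,-0.124,0,0.065,0,0,-0.1,0,0.065,0,0,-0.06,0,0.065]
}}

```text
clock: 17.83
tcp_pos: [0.5345, 0.0936, 0.1236]
orientation: [0.003, 0.707, -0.707, -0.003]
wrist_force: [0.5, -0.2, -0.1]
finger_gap: 0.0648
grip_force: 0.0
```

{"op": "move_arm", "data": {
  "moves": [0,0,0.04,0,0.065,0,0,0.08,0,0.065,-0.02,0.01,0.11,0,0.065,-0.05,0.03,0.13,0,0.065,-0.08,0.06,0.15,0,0.065,-0.1,0.1,0.17,0,0.065,-0.1,0.13,0.18,0,0.065,-0.1,0.13,0.18,0,0.065,-0.1,0.13,0.18,0,0.065]
}}

```text
clock: 18.58
tcp_pos: [0.4376, 0.2259, 0.3083]
orientation: [-0.002, 0.709, -0.705, 0.001]
wrist_force: [-0.3, -0.7, -0.1]
finger_gap: 0.0651
grip_force: 0.0
```

Run:
```python
from h import *
s=snap('scene'); t=snap('top'); 
im=np.zeros((600,800,3),np.uint8)
im[:360,:600]=cv2.resize(t['pixels'][150:270,180:380],(600,360),interpolation=2)
im[360:,:500]=cv2.resize(s['pixels'][130:250,190:440],(500,240),interpolation=2)
cv2.imwrite('pics/c5.png',im[:,:,::-1]); print(env.get_state()['tcp_pos'])
```

```text
[0.43753278 0.22366384 0.30653205]
```

View pics/c5.png

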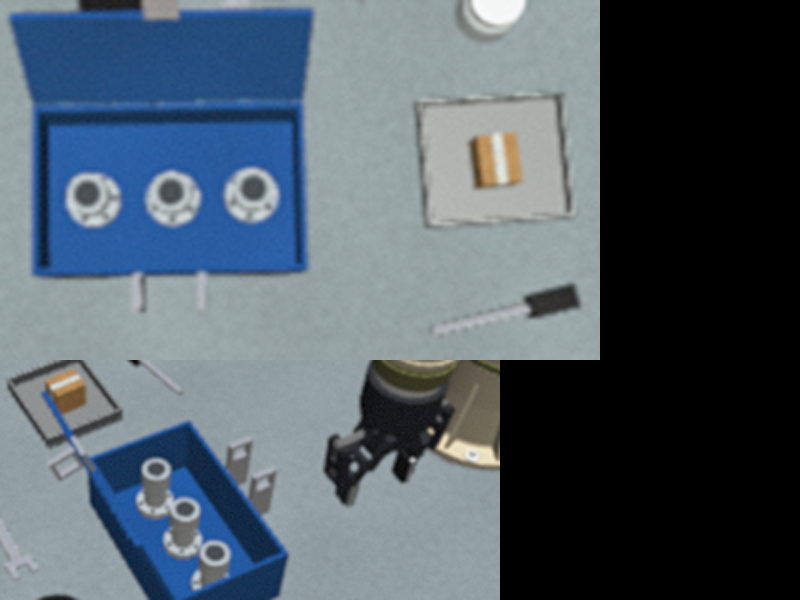

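Run:
```python
from h import *
t=load('top'); s=load('scene')
for th in np.arange(1.6,2.0,.05):
    e=[.6205-.162*np.cos(th),.0,.1+.162*np.sin(th)]
    e=np.array([e,e]); e[:,1]=[.145,-.117]; p=w2px(t,e); print(round(th,2),e[0],(p-[180,150])*3)
```

```text
1.6 [0.62523032 0.145      0.26193092] [[  6.37255123  69.10349632]
 [315.95542332  63.36234388]]
1.65 [0.63331758 0.145      0.26149213] [[  6.46396162  59.7965268 ]
 [315.6309493   54.09732888]]
1.7 [0.64137281 0.145      0.2606497 ] [[  6.62656429  50.64552473]
 [315.2730023   44.98952931]]
1.75 [0.64937586 0.145      0.25940572] [[  6.85942852  41.68184979]
 [314.88300686  36.07011589]]
1.8 [0.65730674 0.145      0.25776332] [[  7.16131535  32.93570121]
 [314.46251793  27.36909837]]
1.85 [0.66514562 0.145      0.25572658] [[  7.53069069  24.43594577]
 [314.01320876  18.9151552 ]]
1.9 [0.67287291 0.145      0.25330061] [[  7.9657409   16.20996239]
 [313.5368581   10.7354796 ]]
1.95 [0.68046929 0.145      0.25049147] [[  8.46439043   8.28350482]
 [313.03533665   2.85564354]]
```

{"op": "move_arm", "data": {
  "moves": [0.03,-0.02,0.01,0,0.08,0.06,-0.04,0.01,0,0.08,0.09,-0.055,0.01,0,0.08,0.12,-0.07,0.01,0,0.08,0.15,-0.085,0.01,0,0.08,0.18,-0.1,0.01,0,0.08,0.21,-0.12,0.01,0,0.08,0.235,-0.134,0.01,0,0.08,0.235,-0.134,0.01,0,0.08,0.235,-0.134,0.01,0,0.08]
}}

```text
clock: 19.52
tcp_pos: [0.6734, 0.0864, 0.3136]
orientation: [-0.002, -0.706, 0.709, 0.002]
wrist_force: [-0.5, 0.6, -0.1]
finger_gap: 0.0801
grip_force: 0.0
```

{"op": "move_arm", "data": {
  "moves": [0,0,-0.03,0,0.08,0,0,-0.06,0,0.08,0,0,-0.083,0,0.08,0,0,-0.083,0,0.08,-0.012,0,-0.083,0,0.08,-0.024,0,-0.083,0,0.08,-0.036,0,-0.083,0,0.08,-0.048,0,-0.083,0,0.08,-0.06,0,-0.083,0,0.08,-0.07,0,-0.083,0,0.08,-0.08,0,-0.083,0,0.08,-0.09,0,-0.083,0,0.08]
}}

```text
clock: 20.52
tcp_pos: [0.5834, 0.0897, 0.2372]
orientation: [-0.002, 0.707, -0.707, 0.002]
wrist_force: [3.7, 0.2, 2.9]
finger_gap: 0.0801
grip_force: 1.6
```

{"op": "move_arm", "data": {
  "moves": [-0.01,0,0,0,0.08,-0.02,0,0,0,0.08,-0.03,0,0,0,0.08,-0.04,0,0,0,0.08,-0.04,0,0,0,0.08]
}}

```text
clock: 20.93
tcp_pos: [0.5412, 0.0898, 0.2362]
orientation: [-0.001, 0.707, -0.707, 0.001]
wrist_force: [0.8, -1.0, -1.1]
finger_gap: 0.0794
grip_force: 0.0
```

Run:
```python
from h import *
s=snap('scene'); t=snap('top'); save(s,'pics/s6.png',(170,80,420,290),3); print(env.get_state()['tcp_pos'])
```

```text
[0.54235075 0.08974776 0.23547904]
```

View pics/s6.png

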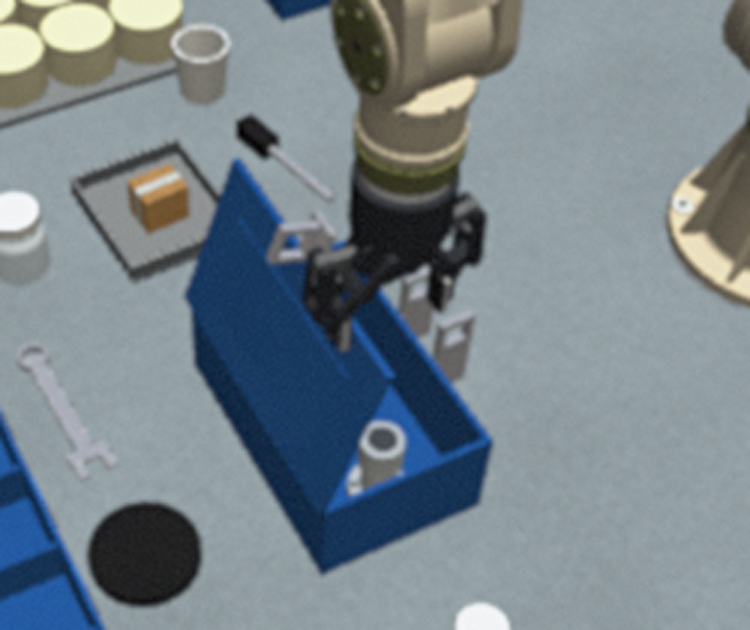

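{"op": "move_arm", "data": {
  "moves": [0,0,0.035,0,0.08,0,0,0.065,0,0.06,0.02,0,0.065,0,0.03,0.045,0,0.065,0,0,0.06,0,0.065,0,0,0.06,0,0.065,0,0,0.06,0,0.065,0,0,0.06,0,0.065,0,0]
}}

```text
clock: 21.7
tcp_pos: [0.6018, 0.0897, 0.2987]
orientation: [0.0, 0.707, -0.707, -0.0]
wrist_force: [0.5, -0.2, 0.7]
finger_gap: 0.0002
grip_force: 0.0
```

{"op": "move_arm", "data": {
  "moves": [0.006,0,-0.035,0,0,0.006,0,-0.055,0,0,0.006,0,-0.065,0,0,-0.006,0,-0.068,0,0,-0.019,0,-0.0725,0,0,-0.0305,0,-0.078,0,0,-0.0415,0,-0.085,0,0,-0.052,0,-0.093,0,0,-0.061,0,-0.102,0,0,-0.0695,0,-0.112,0,0,-0.0695,0,-0.112,0,0]
}}

```text
clock: 22.62
tcp_pos: [0.5301, 0.0899, 0.1864]
orientation: [0.001, 0.707, -0.707, -0.001]
wrist_force: [-0.7, 0.5, -0.7]
finger_gap: -0.0001
grip_force: 0.0
```

{"op": "move_arm", "data": {
  "moves": [-0.007,0,-0.0105,0,0,-0.014,0,-0.022,0,0,-0.019,0,-0.034,0,0,-0.023,0,-0.046,0,0,-0.0255,0,-0.058,0,0,-0.027,0,-0.066,0,0,-0.027,0,-0.071,0,0,-0.027,0,-0.074,0,0,-0.027,0,-0.074,0,0]
}}

```text
clock: 23.37
tcp_pos: [0.5057, 0.0898, 0.1159]
orientation: [-0.0, 0.707, -0.707, 0.0]
wrist_force: [-8.9, -0.4, 21.5]
finger_gap: -0.0
grip_force: 10.6
```

{"op": "move_arm", "data": {
  "moves": [0,0,0.03,0,0,-0.01,-0.02,0.06,0.02,0.05,-0.02,-0.06,0.08,0.04,0.05,-0.03,-0.1,0.08,0.06,0.05,-0.04,-0.14,0.08,0.08,0.05,-0.05,-0.18,0.08,0.1,0.05,-0.06,-0.22,0.08,0.12,0.05,-0.07,-0.26,0.08,0.14,0.05,-0.08,-0.3,0.08,0.16,0.05,-0.08,-0.34,0.08,0.18,0.05,-0.08,-0.38,0.08,0.2,0.05,-0.08,-0.42,0.06,0.21,0.05]
}}

```text
clock: 24.37
tcp_pos: [0.4273, -0.3321, 0.1781]
orientation: [0.001, 0.777, -0.629, 0.004]
wrist_force: [1.6, -0.5, 0.8]
finger_gap: 0.0501
grip_force: 0.0
```

{"op": "move_arm", "data": {
  "moves": [0,-0.037,-0.03,0.007,0.05,0,-0.037,-0.06,0.007,0.05,0,-0.037,-0.06,0.007,0.05,0,-0.037,-0.06,0.007,0.05]
}}

```text
clock: 24.7
tcp_pos: [0.4246, -0.3638, 0.1127]
orientation: [-0.0, 0.779, -0.627, -0.002]
wrist_force: [0.4, 0.3, 0.0]
finger_gap: 0.0503
grip_force: 0.0
```

Run:
```python
from h import *
w=snap('wrist'); t=snap('top'); 
im=np.zeros((600,800,3),np.uint8)
im[:384,:512]=w['pixels']
im[384:600,:360]=cv2.resize(t['pixels'][150:270,180:380],(360,216),interpolation=2)
s=snap('scene'); im[390:600,380:800]=cv2.resize(s['pixels'][110:250,190:470],(420,210),interpolation=2)
cv2.imwrite('pics/c7.png',im[:,:,::-1]); print(env.get_state()['tcp_pos'],env.get_state()['orientation'],campos(w))
```

```text
[ 0.42691951 -0.36457159  0.1162879 ] [ 2.02653890e-04  7.80006341e-01 -6.25770302e-01  1.26365660e-03] [ 0.44257684 -0.4423494   0.24751613]
```

View pics/c7.png

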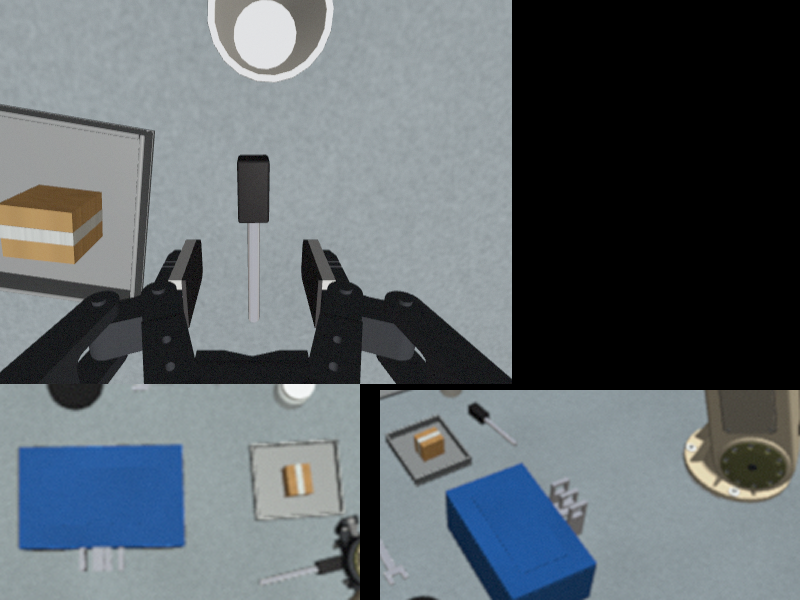

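Run:
```python
from h import *
w=load('wrist')
for p in [(253.5,162),(253.5,222)]: print(px2w(w,*p,.024))
a=px2w(w,253.5,222,.024);b=px2w(w,253.5,320,.012); print(b, np.arctan2(*(b-a)[1::-1]), np.linalg.norm((b-a)[:2]))
print('cup',px2w(w,270,15,.07))
t=load('top');print(px2w(t,607/1.5,366/1.5,.07))
```

```text
[ 0.42954333 -0.39159597  0.024     ]
[ 0.41927906 -0.34516187  0.024     ]
[ 0.39693897 -0.24453913  0.012     ] 1.7892709728768978 0.10307286574861844
cup [ 0.44042011 -0.47746806  0.07      ]
[ 0.43867692 -0.47486183  0.07      ]
```

{"op": "move_arm", "data": {
  "moves": [-0.003,-0.001,-0.04,0,0.05,-0.003,-0.001,-0.075,0,0.05,-0.003,-0.001,-0.095,0,0.05,-0.003,-0.001,-0.104,0,0.05,-0.003,-0.001,-0.104,0,0.05,-0.003,-0.001,-0.104,0,0.01,-0.003,-0.001,-0.104,0,0.01,-0.003,-0.001,-0.104,0,0.01,-0.003,-0.001,-0.104,0,0.01,-0.003,-0.001,-0.104,0,0.01,-0.003,-0.001,-0.104,0,0.01],
  "newtons": 60
}}

```text
clock: 25.77
tcp_pos: [0.4245, -0.367, 0.0128]
orientation: [0.0, 0.78, -0.626, 0.002]
wrist_force: [0.2, 1.2, 7.5]
finger_gap: 0.0228
grip_force: 59.7
```

{"op": "move_arm", "data": {
  "moves": [0,0,0.03,0,0.01,0,0,0.065,0,0.01,0.003,0.02,0.1,-0.06,0.01,0.006,0.05,0.114,-0.12,0.01,0.01,0.08,0.114,-0.18,0.01,0.0145,0.11,0.114,-0.218,0.01,0.0145,0.14,0.114,-0.218,0.01,0.0145,0.16,0.114,-0.218,0.01,0.0145,0.167,0.114,-0.218,0.01,0.0145,0.167,0.114,-0.218,0.01,0.0145,0.167,0.114,-0.218,0.01]
}}

```text
clock: 26.68
tcp_pos: [0.438, -0.1992, 0.125]
orientation: [0.0, 0.707, -0.707, 0.001]
wrist_force: [0.2, -0.0, -0.8]
finger_gap: 0.0225
grip_force: 59.1
```

Run:
```python
from h import *
w=snap('wrist'); t=snap('top'); s=snap('scene')
im=np.zeros((600,800,3),np.uint8)
im[:300,:400]=cv2.resize(w['pixels'],(400,300))
im[:300,400:]=cv2.resize(t['pixels'][210:270,220:300],(400,300),interpolation=2)
im[300:,:600]=cv2.resize(s['pixels'][130:210,230:390],(600,300),interpolation=2)
cv2.imwrite('pics/c8.png',im[:,:,::-1]); print(env.get_state()['tcp_pos'],env.get_state()['orientation'])
for n,r in(('top',t),('scene',s)):
    print(n,w2px(r,[[.4385,-.077,.126],[.4385,-.025,.126],[.4385,-.02,.126],[.4385,.048,.126]]))
```

```text
[ 0.43778508 -0.1999054   0.12442053] [-6.26389211e-05 -7.06425660e-01  7.07787052e-01 -5.21590927e-04]
top [[269.30637903 246.51248052]
 [250.62782213 246.90911239]
 [248.8304898  246.94727804]
 [224.36379015 247.46681886]]
scene [[297.1915864  160.23541601]
 [306.74784721 172.69366553]
 [307.68977282 173.92162954]
 [320.9242876  191.17512342]]
```

View pics/c8.png

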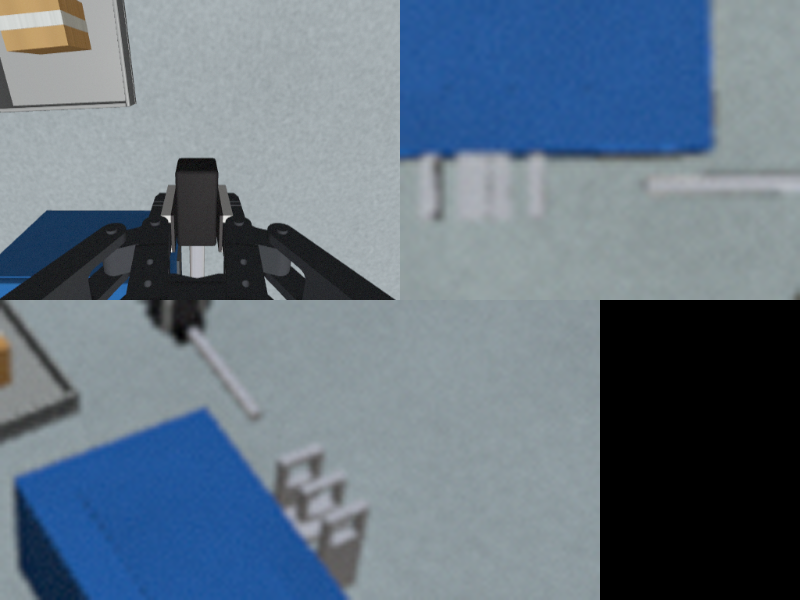

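{"op": "move_arm", "data": {
  "moves": [0.001,0.02,0.001,0,0.01,0.001,0.04,0.001,0,0.01,0.001,0.052,0.001,0,0.01,0.001,0.064,0.001,0,0.01,0.001,0.076,0.001,0,0.01,0.001,0.088,0.001,0,0.01,0.001,0.1,0.001,0,0.01,0.001,0.112,0.001,0,0.01,0.001,0.124,0.001,0,0.01,0.001,0.136,0.001,0,0.01,0.001,0.146,0.001,0,0.01,0.001,0.146,0.001,0,0.01]
}}

```text
clock: 27.83
tcp_pos: [0.4381, -0.0508, 0.1251]
orientation: [-0.0, 0.708, -0.707, -0.0]
wrist_force: [-0.1, -0.4, -1.5]
finger_gap: 0.0227
grip_force: 59.1
```

{"op": "move_arm", "data": {
  "moves": [0,0.003,0,0,0.01,0,0.005,0,0,0.01,0,0.007,0,0,0.01,0,0.009,0,0,0.01,0,0.009,0,0,0.01]
}}

```text
clock: 28.25
tcp_pos: [0.4384, -0.0436, 0.1251]
orientation: [-0.0, -0.707, 0.707, 0.0]
wrist_force: [0.0, 0.4, -1.8]
finger_gap: 0.0229
grip_force: 59.1
```

{"op": "move_arm", "data": {
  "moves": [0,0.002,0,0,0.01,0,0.003,0,0,0.01,0,0.003,0,0,0.01]
}}

```text
clock: 28.5
tcp_pos: [0.4384, -0.0428, 0.1253]
orientation: [-0.002, -0.706, 0.708, -0.002]
wrist_force: [-1.3, -9.0, -1.1]
finger_gap: 0.0227
grip_force: 59.0
```

{"op": "move_arm", "data": {
  "moves": [0,0.002,-0.002,0,0.01,0,0.002,-0.004,0,0.01,0,0.002,-0.005,0,0.01,0,0.001,-0.005,0,0.01]
}}

```text
clock: 28.83
tcp_pos: [0.4398, -0.0428, 0.1214]
orientation: [-0.002, -0.706, 0.708, -0.003]
wrist_force: [-0.0, -8.1, 3.2]
finger_gap: 0.0229
grip_force: 59.7
```

{"op": "move_arm", "data": {
  "moves": [0,0,0,0,0.026,0,0,0,0,0.032,0,0,0,0,0.045,0,0,0,0,0.05,0,0,0,0,0.05,0,0,0.02,0,0.05,0,0,0.05,0,0.05,0,-0.02,0.085,0,0.05,0,-0.06,0.1,0,0.05,0,-0.1,0.1,0,0.05,0,-0.14,0.1,0,0.05,0,-0.14,0.1,0,0.05]
}}

```text
clock: 29.83
tcp_pos: [0.4394, -0.1857, 0.2206]
orientation: [-0.001, -0.705, 0.709, -0.002]
wrist_force: [-0.1, 0.1, 0.0]
finger_gap: 0.05
grip_force: 0.0
```

Run:
```python
from h import *
t=snap('top'); s=snap('scene')
im=np.zeros((600,800,3),np.uint8)
im[:300,:400]=cv2.resize(t['pixels'][210:270,220:300],(400,300),interpolation=2)
im[:300,400:]=cv2.resize(t['pixels'][120:270,180:380],(400,300),interpolation=2)
im[300:,:600]=cv2.resize(s['pixels'][130:210,230:390],(600,300),interpolation=2)
cv2.imwrite('pics/c9.png',im[:,:,::-1]); print(env.get_state()['tcp_pos'],env.get_state()['wrist_force'])
print(w2px(t,[[.4385,.014+.066,.126]]), w2px(s,[[.4385,.014+.066,.126],[.4385,.014+.045,.126]]))
```

```text
[ 0.43807561 -0.18061666  0.2198038 ] [-0.5951959   0.94975647 -0.23672196]
[[212.83521523 247.71162366]] [[327.43905751 199.6682601 ]
 [323.14229328 194.06667994]]
```

View pics/c9.png

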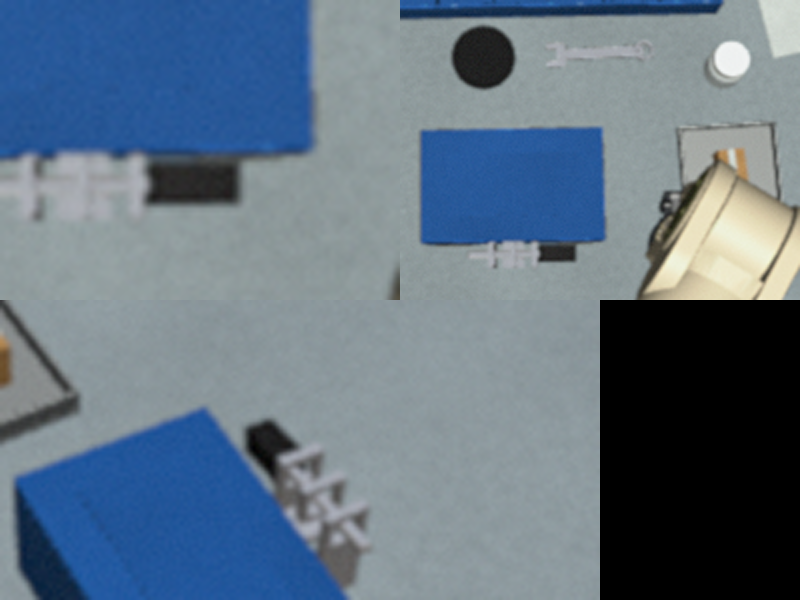

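The pin is home: its handle is against the lug and the rod goes through all three eyes. I'll wait briefly to check that nothing is creeping.

{"op": "move_arm", "data": {
  "moves": [-0.03,0,0.03,0,0.05,-0.03,0,0.03,0,0.05,-0.03,0,0.03,0,0.05,-0.03,0,0.03,0,0.05,-0.03,0,0.03,0,0.05,-0.03,0,0.03,0,0.05,-0.03,0,0.03,0,0.05,-0.03,0,0.03,0,0.05,-0.03,0,0.03,0,0.05,-0.03,0,0.03,0,0.05,-0.03,0,0.03,0,0.05,-0.03,0,0.03,0,0.05]
}}

```text
clock: 30.93
tcp_pos: [0.4084, -0.1796, 0.2501]
orientation: [-0.0, -0.707, 0.707, 0.0]
wrist_force: [0.7, -0.1, 0.2]
finger_gap: 0.0501
grip_force: 0.0
```

Run:
```python
from h import *
a=load('top')['pixels'].astype(int); b=snap('top')['pixels'].astype(int)
c=load('scene')['pixels'].astype(int); d=snap('scene')['pixels'].astype(int)
print(abs(a-b)[238:256,205:272].max(),abs(c-d)[155:210,290:335].max(),abs(c-d)[10:60,480:].max())
w=b[180:225,315:375]; m=(w[...,0]-w[...,2]>60); v,u=np.nonzero(m); print(m.sum(),px2w(load('top'),u.mean()+315,v.mean()+180,.05) if m.sum() else 0)
```

```text
9 11 42
141 [ 0.5656875  -0.31095584  0.05      ]
```

The pin isn't moving and the carton is in the tray, so I'm handing in.

```bash
python3 -c "
from workcell import env; print(env.hand_in())"
```

```text
the job is handed in; nothing more can be done
None
```

I've handed the job in: the carton is in the grey tray, all three housings stand upright in the case, the lid is shut and the pin is home through the three eyes; hand-in returned no verdict.

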